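Latch the wafer dry box shut

TASK

The glazed drop-down door of the wafer dry box rests ajar on its seal. Lift the latch's claw over and, keeping hold of it, seat its tooth down in the channel of the keeper on top of the door; only then let go of it and swing the lever down over centre until it lies fully home and the door is drawn onto its seal. There are wafers inside: never drop the claw or ram it onto the keeper, do not lean on the door or overload the lever, and leave everything else where it is.

Things in the scene. Friction and masses are not known exactly. Their poses are not given: they have to be found in the camera images.
- drybox: White metal dry box for 100 mm wafers, 200 x 190 x 150 mm (its x, y, z), immovable. Origin: centre of its underside, z up. The glazed door is on its -x side, turned towards the robot. On top, in the plane y = 0, a bare-steel draw latch whose parts all move in that plane. Behind it on the top lies a dial, 5 mm high, at x 68, y -55.
- lever_pin (a point): Pivot pin of the latch lever, between two ears on the box's top: box x -43.5, y 0, z 168 mm (18 mm above the top). Axes as the box.
- keeper_nominal (a point): Lip axis of the keeper in its middle setting, door ajar: box x -122, z 159 mm. Channel keeper on the door's top edge (z 148), 14 mm wide (y): rear round lip, 8 mm thick, top z 163; then an 11 mm channel for the tooth; then a front upright, 6 mm thick, top z 161. Its foot is screwed in slots: the real keeper is up to 3.5 mm nearer to or farther from the box along x, not reported; feel for it.
- door: Clear door in an aluminium frame, 28 mm thick, 190 wide, 136 high. Origin on its hinge line at the lower inner edge (box x -102, z 12 mm); z runs up the door, leaning outward by the opening angle. The seal springs it out to a stop at 0.081 rad (12 mm at the keeper); pushing the top in takes 4 N at first, then 6 N per mm. Latched it stands at 0 to 0.056 rad.
- lever (a joint): Lever angle, rad. 0: closed, lying along the box's +x, away from the door. Grows as the tip swings up and over to the door; 1.75 is the forward stop; starts at 0.70 to 0.95. Friction holds it (0.1 N m: 5 N at the claw's pin). Claw seated, slack ends at 1.0 to 1.5; then 4 to 12 N is needed 60 mm from the pin; below about 0.1 it is past centre and stays shut. 25 N bends it.
- lever_grip: Hand plate of the lever, bare steel, 24 mm wide (y), 4 mm thick, from 25 to 82 mm from the lever's pin, the last 8 mm turned up. Origin on the pin, x along the lever to its tip, z out of the upper face of the closed lever, which is 3 mm off the pin's line; when the lever is up, this face looks to the door.
- claw (a joint): Claw angle on the lever, rad. Claw minus lever = its elevation: 0 level, pointing to the door; 1.57 upright; more: leaning back. Its pin is 20 mm from the lever's pin, 0.105 rad below the lever's line: box x -43.5 + 20 cos(lever - 0.105), z 168 + 20 sin(lever - 0.105) mm. Swings freely; starts leaning back on its stop at 3.0; let go past upright, it falls to the door.
- claw_hook: Hook end of the claw: block 12 x 20 x 14 mm (20 along box y; pinch these sides from above) with a 4 mm thick, 20 mm wide tooth reaching 17 mm below the block's centre, raked back 0.12 rad. Origin: block's centre, 94.9 mm from the claw's pin along the claw, 4 mm above its line; x back to the pin, z up. Shank 12 mm wide, 6 mm thick. Over 25 N on the keeper is ramming.
- claw_tooth (a point): Inner face of the tooth, 11 mm below the block's centre. Seated, the tooth hangs in the channel, the shank lies on the lip: block's centre at z 167 to 172 mm, elevation -0.21 to -0.28. Standing on the front upright it is at z 176, on the lip 180. Lever at its forward stop: tooth 5 to 13 mm past the lip's front, in the channel or over the front upright. Lever as it starts: short of it.
- lens_cap: Round black lens cap, 42 mm across, 10 mm high, lying on the rear left of the box's top; to be left alone. Origin: centre of its underside.
- objective: Black lens barrel 52 mm across, 82 mm high, standing on the bench left of the box; to be left alone.
- wafer_jar: Flat round jar 112 mm across, 32 mm high, on the bench right of the box; to be left alone.
- camera_head: Aluminium camera cube 50 mm wide, 58 mm high, on a round flange, on the bench left of the box; to be left alone.
- screwdriver: Screwdriver with black handle, 150 mm long, lying on the bench in front of the box; to be left alone.
- tweezers: Steel tweezers, 125 mm long, lying on the bench in front of the box; to be left alone.
- clamp_knob: Knurled steel clamping screw, 28 mm across, 34 mm high, standing on the bench behind right of the box; to be left alone.

How it is judged:
On the way, in this order (a step that is already met when the one before it is completed fails the run):
1. the tooth is down in the keeper's channel with the fingers still on the claw (contact force between the fingers and claw_hook above 0.5 N and z of claw_tooth in the frame of drybox below 0.163 m and x of claw_tooth in the frame of drybox below -0.121 m and value of joint lever above 0.8 rad), for 0.2 s.
2. the claw has been let go and, with the lever still up, has begun to draw the door in (value of joint lever above 0.5 rad and contact force between the fingers and claw_hook below 0.5 N and contact force between claw_hook and door above 4 N and angle between door's own z axis and vertical below 0.07 rad), for 0.1 s.
At the end, for the whole second after the job is handed in: The lever lies closed (within 0.05 rad of its stop), the claw pulls on the keeper with more than 8 N, and the door is drawn onto its seal (leaning out by less than 0.064 rad; it stood at 0.081) (value of joint lever below 0.05 rad and angle between door's own z axis and vertical below 0.064 rad and contact force between claw_hook and door above 8 N); the robot touches nothing.
It fails at once if with the fingers on the claw, it is rammed or hauled against the keeper with more than 25 N (contact force between the fingers and claw_hook above 0.5 N and contact force between claw_hook and door above 25 N).
It fails at once if the claw is dropped or flung, its hook moving faster than 0.6 m/s (linear speed of claw_hook above 0.6 m/s).
It fails at once if the lever is pressed with more than 28 N (contact force between the fingers and lever_grip above 28 N).
It fails at once if the fingers lean on the door or the keeper with more than 20 N (contact force between the fingers and door above 20 N).
It fails at once if something else on the bench or on the box is shifted by more than 20 mm (distance of any of lens_cap, objective, wafer_jar, camera_head, screwdriver, tweezers, clamp_knob from where it was at the start of the episode above 0.02 m).
It also fails if it takes over 72 s, if anything falls off the work surface, if the arm or the gripper's body presses on something with over 40 N, if the wrist force passes 120 N, or if a joint passes its speed limit or range.

ROBOT

A 6-joint arm with a two-finger parallel gripper is mounted at the origin on the work surface. World frame = base frame: x ahead of the robot, y to its left, z up, the work surface at z = 0. Lengths are in m, angles in rad, forces in N, time in s.
With the tool pointing down it reaches from about 0.25 to 0.775 m from the base axis. Payload 4 kg.
Tool frame: the origin (TCP) lies on the centre line of the jaws, within the pads' length; the fingertips stand 14 mm ahead of it and the grasp point (between the pads) lies 5 mm behind it (robot.tcp_to_tips is the distance from the TCP to the fingertips, in m); z points along the fingers, y is the line along which they close (so a half turn about z gives the same grasp; the last joint's range is limited). The gripper opens to 94 mm and grips with 3 to 60 N. Pads are 16 mm wide; open, the fingers measure 119 mm over their backs; the gripper's body (75 mm by 177 mm) begins 78 mm behind the grasp point.
Start: joints at [1.196, 0.087, 1.371, -0, 1.684, -0.103], TCP at [0.148, 0.53, 0.22] pointing down, gripper open.
Joint ranges: [-3.1, 3.1], [-0.76, 2.03], [0.27, 2.55], [-1.08, 4.22], [0.17, 2.65], [-2.57, 2.57]. Speed limits (rad/s): [2.79, 2.79, 3.14, 3.14, 3.14, 3.14].

INTERFACE

Orientations are given as [roll, pitch, yaw] about the fixed x, y, z axes, in that order (R = Rz(yaw) Ry(pitch) Rx(roll)).
In Python, from bench import robot gives the robot as it stands.
- The arm moves only by the tool carry_out, never from a script. Its argument "increments" is a list of rows, each a list of 3 entries, a list of its own where there are three numbers: the closure in counts, from 0 (fully open) to 255 (shut), then the shift along the tool's x, y, z in mm, then the turn about the tool's z in degrees. In form: [[fingers, [dx, dy, dz], twist], ...]. A call has 1 to 8 rows; each row shifts and turns the commanded pose from where the row before left it, along the tool's axes as they then stand; what a row does not reach is not made up. A row lasts 1/10 s, in which the tool goes at most 50 mm and 8.59 degrees, less where a joint would pass 70% of its speed; a pose out of reach is approached as far as the arm can. A call with a gripper value outside its range is refused whole. The fingers move at their own pace and stop on an object; the grip force is fixed at half the most. Time passes only in rows, so rows that do not move let the fingers close. It gives the time, the measured TCP pose, the force, the opening and the grip force at its end, in the units of the state.
- robot.get_obs(): the state, without advancing time (a new reading comes with each control period).
- robot.snapshot(name): name is "side" or "top"; returns the picture (384x512x3 uint8, blue, green, red); there is no depth.
- robot.get_calibration(name): a dict with "vfov" (degrees; the focal length in pixels is half the picture's height over the tangent of half this angle, whatever the lens; pixels are square), "cx", "cy" (the principal point, pixels), "T" (4x4, takes a point from camera to world coordinates). Camera axes: x right, y down, z forward; pixel columns grow to the right and rows downward; lengths in m; the calibration is good to about 2 mm. A picture is of the moment at which its call begins. get_calibration takes no time and is no camera call.
- robot.close_job(): hands the job in; it is judged then, once.
The state is a dict: "time": time; "joint_positions": joint angles; "qvel": joint speeds; "joint_torque": joint torques, N m; "tool_pos": TCP position; "ee_rot": TCP orientation; "wrist_force": force on the tool from outside, world axes, zero at the start; "wrist_torque": the same for the moment, N m; "width": finger opening in m; "finger_force": force on a finger pad.
Only numpy, scipy, OpenCV 4.12 (cv2) and the standard library are available. Lean on these libraries where they do the work, as an engineer would, in place of code of your own. Each camera call takes 0.05 s, during which the arm holds its last target. There are 200 camera calls.

## Working session

There is one attempt and no reset: what is moved stays moved. The work goes in short steps, Python scripts to look and compute and a tool call to move; the robot and the scene stay as the last step left them, time stands still between calls to the robot, and variables do not carry over. Pictures are saved under pics/ and viewed, at most 10 in all, crops included, and the job is handed in when it is done.

Besides the shell and the picture viewer there is one more tool, called after "Request:" as name(argument=value, ...), one argument or row to a line, values as JSON. carry_out: Moves the arm, as the interface text tells. Its arguments: {"type":"object","properties":{"increments":{"type":"array","items":{"type":"array"}}},"required":["increments"]}

```bash
ls; mkdir -p pics
python3 - <<'E'
from bench import robot
import cv2
for n in("side","top"):
    c=robot.get_calibration(n);print(n,c)
    cv2.imwrite(f"pics/{n}0.png",robot.snapshot(n))
o=robot.get_obs();print(o)
E
```

```text
pics
side {'vfov': 54.78829986974495, 'cx': 255.22232793562338, 'cy': 190.24571829832607, 'T': array([[-0.78754533, -0.47140471,  0.39692562,  0.27307415],
       [-0.61623933,  0.60725451, -0.50148884,  0.45811272],
       [-0.00463067, -0.63954637, -0.76873857,  0.74524109],
       [ 0.        ,  0.        ,  0.        ,  1.        ]])}
top {'vfov': 52.33416581301323, 'cx': 257.5763831072491, 'cy': 191.60061494019746, 'T': array([[ 0.01801824, -0.9901102 ,  0.13912992,  0.4851032 ],
       [-0.99983451, -0.01749347,  0.0049938 ,  0.03832113],
       [-0.00251054, -0.13919687, -0.99026155,  0.88461485],
       [ 0.        ,  0.        ,  0.        ,  1.        ]])}
{'time': 0.1, 'joint_positions': array([ 1.19586839e+00,  8.78708263e-02,  1.37208493e+00,  2.14657585e-05,
        1.68358675e+00, -1.03070808e-01]), 'qvel': array([ 1.00357935e-04, -2.40708165e-03, -2.39824134e-03, -6.44169967e-04,
       -7.28021121e-05, -2.42676716e-04]), 'joint_torque': array([ 1.43692734e-03, -3.41250515e+01, -3.03301728e+01,  7.19008804e-02,
        3.04492994e-02, -1.02440970e-04]), 'tool_pos': array([0.14749983, 0.52937709, 0.21843603]), 'ee_rot': array([-3.13965535e+00, -2.21837492e-04,  2.86973770e+00]), 'wrist_force': array([-0.31757711,  0.31662847, -0.78658194]), 'wrist_torque': array([-0.01136067,  0.00899112,  0.00256108]), 'finger_force': 0.0, 'width': 0.0936566289829032}
```

View pics/side0.png

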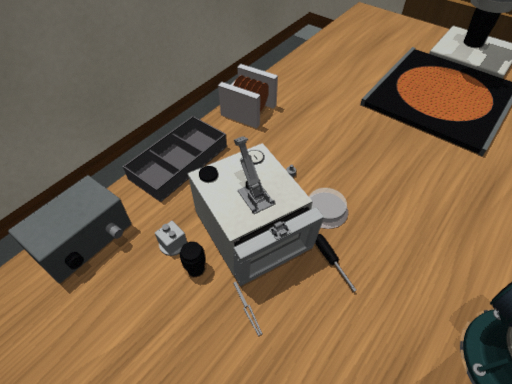

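View pics/top0.png

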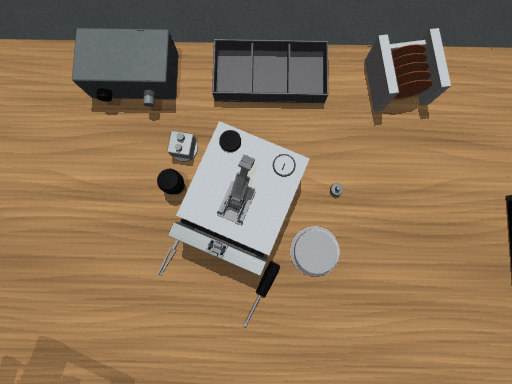

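The side view shows the box with its latch leaning back (hook at about 241,143; keeper at 280,230). In the top view the box top's corners are near (219,123), (308,157), (270,254) and (178,211), with the keeper at about (217,247). Next I'll enlarge both.

```bash
cat > h.py <<'E'
import numpy as np, cv2
from bench import robot
def cam(n):
    c=robot.get_calibration(n); f=192/np.tan(np.radians(c["vfov"])/2)
    return f,c["cx"],c["cy"],np.array(c["T"])
def ray(n,u,v):
    f,cx,cy,T=cam(n); return T[:3,3],T[:3,:3]@np.array([(u-cx)/f,(v-cy)/f,1])
def onz(n,u,v,z):
    o,d=ray(n,u,v); return o+d*(z-o[2])/d[2]
def proj(n,P):
    f,cx,cy,T=cam(n); p=(np.atleast_2d(P)-T[:3,3])@T[:3,:3]
    return np.c_[f*p[:,0]/p[:,2]+cx,f*p[:,1]/p[:,2]+cy]
E
python3 - <<'E'
from h import *
a=cv2.imread("pics/side0.png")[125:285,180:330]; b=cv2.imread("pics/top0.png")[115:275,165:315]
k=lambda x:cv2.resize(x,(400,427),interpolation=cv2.INTER_CUBIC)
cv2.imwrite("pics/c0.png",np.hstack([k(a),k(b)]))
for p in[(219,123),(308,157),(270,254),(178,211)]: print(onz("top",*p,.15))
E
```

```text
[0.7218433  0.11955176 0.15      ]
[ 0.65716295 -0.0536503   0.15      ]
[0.47175091 0.01685536 0.15      ]
[0.54871772 0.19143817 0.15      ]
```

View pics/c0.png

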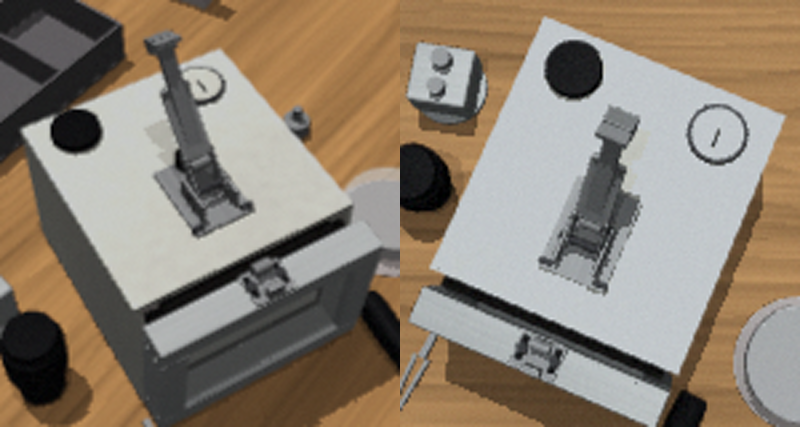

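Corners in the enlarged crops: top view (219.4,121.4), (309.4,159.2), (268.5,255.6), (177,215.5); side view rear-right (263,144), rear-left (188,173), front-left (231,240.5), front-right (311,202). Hook block top in the top view is about (617,118) in the crop, i.e. (246.4,159); in the side view (163,42), i.e. (241,141).

```bash
cat >> h.py <<'E'
def frame(b):  # box frame -> world
    c,s=np.cos(b[2]),np.sin(b[2]); R=np.array([[c,-s,0],[s,c,0],[0,0,1]])
    return lambda P:np.atleast_2d(P)@R.T+[b[0],b[1],0]
def pin(L): return np.array([-.0435+.02*np.cos(L-.105),0,.168+.02*np.sin(L-.105)])
def hook(L,e): # block centre, elevation e
    return pin(L)+.0949*np.array([-np.cos(e),0,np.sin(e)])+.004*np.array([np.sin(e),0,np.cos(e)])
E
python3 - <<'E'
from h import *
from scipy.optimize import least_squares
C=np.array([[.1,.095,.15],[.1,-.095,.15],[-.1,-.095,.15],[-.1,.095,.15]])
top=np.array([(219.4,121.4),(309.4,159.2),(268.5,255.6),(177,215.5)])
side=np.array([(188.2,173),(263.2,143.7),(311.2,201.9),(231,240.5)])
fun=lambda b:np.r_[(proj("top",frame(b)(C))-top).ravel(),(proj("side",frame(b)(C))-side).ravel()]
r=least_squares(fun,[.6,.07,-.38],loss="soft_l1");b=r.x
print(b,r.fun.round(1).reshape(-1,2))
np.save("b.npy",b);F=frame(b)
for n,m in(("top",(246.5,158.5)),("side",(241,142))):
  for L in(.7,.825,.95):
    e=3.0-L; h=hook(L,e)+.007*np.array([np.sin(e),0,np.cos(e)])
    print(n,L,h.round(4),proj(n,F(h)).round(1),m)
print("keeper top",proj("top",F([-.122,0,.163])),proj("side",F([-.122,0,.163])))
print("pin",F(pin(.8)),"keeper",F([-.122,0,.163]))
print(proj("top",F([[-.0435,0,.168],[.068,-.055,.155]])),proj("side",F([[-.0435,0,.168],[.068,-.055,.155]])))
E
```

```text
[ 0.59710407  0.0696375  -0.38823855] [[-0.4 -0.3]
 [-0.1 -0.4]
 [ 0.   0.1]
 [-1.3 -0.2]
 [ 0.4 -0.3]
 [ 0.5 -0.9]
 [ 2.4 -0.8]
 [-0.3  0.4]]
top 0.7 [0.0445 0.     0.2426] [[251.6 154.4]] (246.5, 158.5)
top 0.825 [0.0345 0.     0.253 ] [[249.1 158.4]] (246.5, 158.5)
top 0.95 [0.0233 0.     0.2621] [[246.2 163.3]] (246.5, 158.5)
side 0.7 [0.0445 0.     0.2426] [[237.3 141.4]] (241, 142)
side 0.825 [0.0345 0.     0.253 ] [[239.5 140.5]] (241, 142)
side 0.95 [0.0233 0.     0.2621] [[242.1 140.4]] (241, 142)
keeper top [[216.1999417  246.26506527]] [[280.18659106 224.49733479]]
pin [[0.57105931 0.08028973 0.18080771]] keeper [[0.48418363 0.11582165 0.163     ]]
[[233.32035405 206.73800577]
 [283.8120487  165.20285539]] [[259.43094521 194.98314782]
 [255.66852689 155.71836673]]
```

The box fit is good to about 1–2 px, and the dial confirms it at (284,165). Next I'll overlay a wireframe of the hook at several lever angles, and of the keeper, to find the lever angle and the keeper offset.

Run:
```python
from h import *
b=np.load("b.npy");F=frame(b)
def quad(c,e,xs,zs,y):
    X=np.array([np.cos(e),0,-np.sin(e)]);Z=np.array([np.sin(e),0,np.cos(e)])
    return [c+X*x+Z*z+np.array([0,y,0]) for x,z in((xs[0],zs[0]),(xs[1],zs[0]),(xs[1],zs[1]),(xs[0],zs[1]))]
out=[]
for n,(x,y) in(("top",(228,140)),("side",(224,126))):
  row=[]
  for L in(.75,.85,.95):
    im=cv2.resize(cv2.imread(f"pics/{n}0.png")[y:y+38,x:x+33],None,fx=8,fy=8,interpolation=cv2.INTER_CUBIC)
    e=3-L;c=hook(L,e)
    for yy in(-.01,.01):
      for q,col in((quad(c,e,(-.006,.006),(-.007,.007),yy),(0,0,255)),(quad(c,e,(-.004,0),(-.017,-.007),yy),(0,255,0))):
        p=((proj(n,F(np.array(q)))-[x,y]+.5)*8).astype(int); cv2.polylines(im,[p],True,col,1)
    row.append(im)
  out.append(np.hstack(row))
o=np.vstack(out)
print(o.shape)
cv2.imwrite("pics/c1.png",o[:600,:800])
row=[]
for n,(x,y) in(("top",(200,232)),("side",(262,212))):
  im=cv2.resize(cv2.imread(f"pics/{n}0.png")[y:y+30,x:x+36],None,fx=11,fy=11,interpolation=cv2.INTER_CUBIC)
  for yy in(-.007,.007):
    for x0,x1,z in((-.126,-.118,.163),(-.143,-.137,.161)):
      p=((proj(n,F([[x0,yy,.15],[x0,yy,z],[x1,yy,z],[x1,yy,.15]]))-[x,y]+.5)*11).astype(int); cv2.polylines(im,[p],False,(0,0,255),1)
  row.append(im)
cv2.imwrite("pics/c2.png",np.hstack(row))
```

```text
(608, 792, 3)
```

View pics/c1.png

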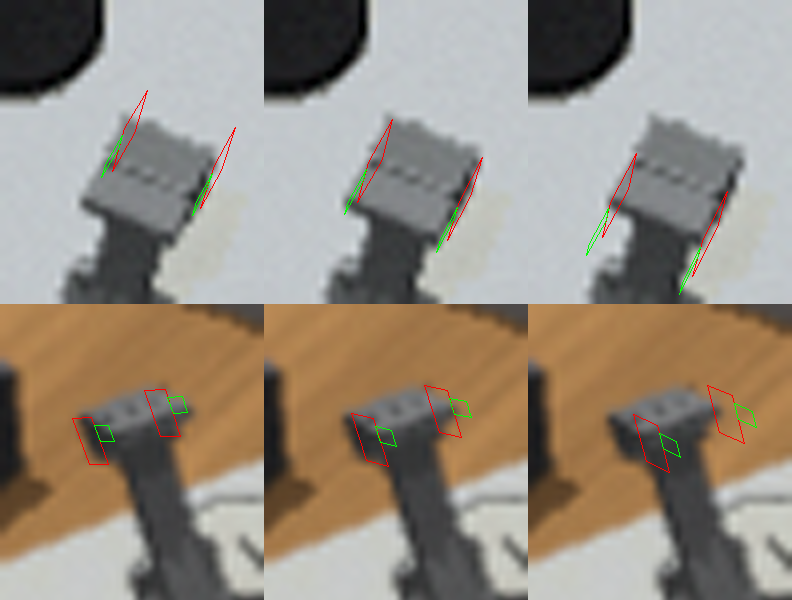

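View pics/c2.png

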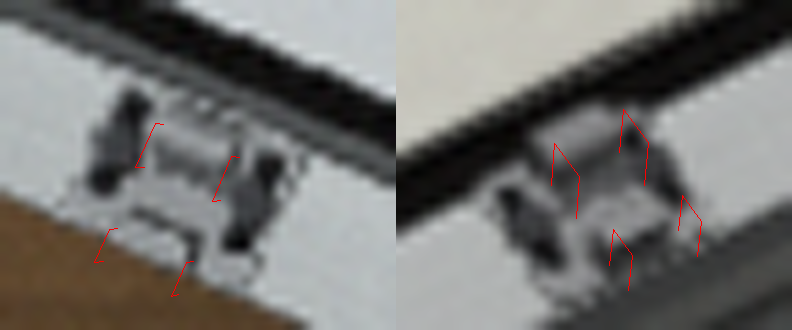

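In the top view the hook matches lever ≈ 0.83–0.85 (block spanning roughly (271,155) to (288,167)). The side view puts it about 1 px off sideways. The keeper appears 2–3 mm nearer the box than its middle setting; its lip is at about (218,244) in the top view. Next I'll work out the approach.

```bash
cat >> h.py <<'E'
b=np.load("b.npy");F=frame(b)
def st(say=True):
    o=robot.get_obs(); c,s=np.cos(b[2]),np.sin(b[2]); d=o["tool_pos"]-[b[0],b[1],0]
    p=np.array([c*d[0]+s*d[1],-s*d[0]+c*d[1],d[2]])*1e3
    f=o["wrist_force"]; f=np.array([c*f[0]+s*f[1],-s*f[0]+c*f[1],f[2]])
    if say: print("t",round(o["time"],2),"box mm",p.round(1),"F",f.round(1),"w",round(o["width"]*1e3,1),"ff",round(o["finger_force"],1),"yaw err deg",np.degrees(o["ee_rot"][2]-b[2]-np.pi).round(2))
    return p
def ik(x,z): # hook block centre mm (box) -> L,e
    from scipy.optimize import fsolve
    return lambda g:fsolve(lambda q:(hook(*q)[[0,2]]*1e3-[x,z]),g)
E
python3 - <<'E'
from h import *
st(); print(hook(.84,2.16)*1e3)
E
```

```text
t 0.1 box mm [-590.2  255.3  218.4] F [-0.4  0.2 -0.8] w 93.7 ff 0.0 yaw err deg 6.67
[ 27.39799789   0.         258.08723696]
```

Request:
carry_out(
  increments=[
    [0, [0, 0, -40], 6.67],
    [0, [0, 0, -40], 0],
    [0, [0, 0, -42], 0],
    [0, [-37, -15, 0], 0],
    [0, [-37, -15, 0], 0],
    [0, [-37, -15, 0], 0],
    [0, [-37, -15, 0], 0],
    [0, [-37, -15, 0], 0],
  ],
)

```text
time: 0.9
tool_pos: [0.2912, 0.389, 0.341]
ee_rot: [-3.141, -0.0, 2.754]
wrist_force: [0.9, -0.1, 0.1]
width: 0.0939
finger_force: 0.0
```

Request:
carry_out(
  increments=[
    [0, [-37, -15, 0], 0],
    [0, [-37, -15, 0], 0],
    [0, [-37, -15, 0], 0],
    [0, [-37, -15, 0], 0],
    [0, [-37, -15, 0], 0],
    [0, [-37, -15, 0], 0],
    [0, [-37, -15, 0], 0],
    [0, [-37, -15, 0], 0],
  ],
)

```text
time: 1.7
tool_pos: [0.5199, 0.1659, 0.3409]
ee_rot: [-3.141, -0.001, 2.753]
wrist_force: [0.4, -0.3, -0.1]
width: 0.0941
finger_force: 0.0
```

```bash
python3 -c "
from h import *
st()"
```

```text
t 1.7 box mm [-107.9   59.8  340.9] F [ 0.5 -0.1 -0.1] w 94.1 ff 0.0 yaw err deg -0.01
```

Request:
carry_out(
  increments=[
    [0, [-35, -15, 0], 0],
    [0, [-35, -15, 0], 0],
    [0, [-35, -15, 0], 0],
    [0, [-30, -15, 0], 0],
    [0, [0, 0, 0], 0],
  ],
)

```text
time: 2.2
tool_pos: [0.6232, 0.0571, 0.3384]
ee_rot: [-3.139, -0.003, 2.748]
wrist_force: [-0.3, 0.5, -0.4]
width: 0.0938
finger_force: 0.0
```

```bash
python3 -c "
from h import *
p=st()
for n in('top','side'): cv2.imwrite(f'pics/{n}1.png',robot.snapshot(n))
a=[]
for n,(x,y) in (('top',(190,110)),('side',(195,80))):
    a.append(cv2.resize(cv2.imread(f'pics/{n}1.png')[y:y+130,x:x+100],(400,520),interpolation=cv2.INTER_CUBIC))
cv2.imwrite('pics/c3.png',np.hstack(a))
"
```

```text
t 2.2 box mm [ 28.9  -1.7 338.4] F [-0.4  0.4 -0.4] w 93.8 ff 0.0 yaw err deg -0.29
```

View pics/c3.png

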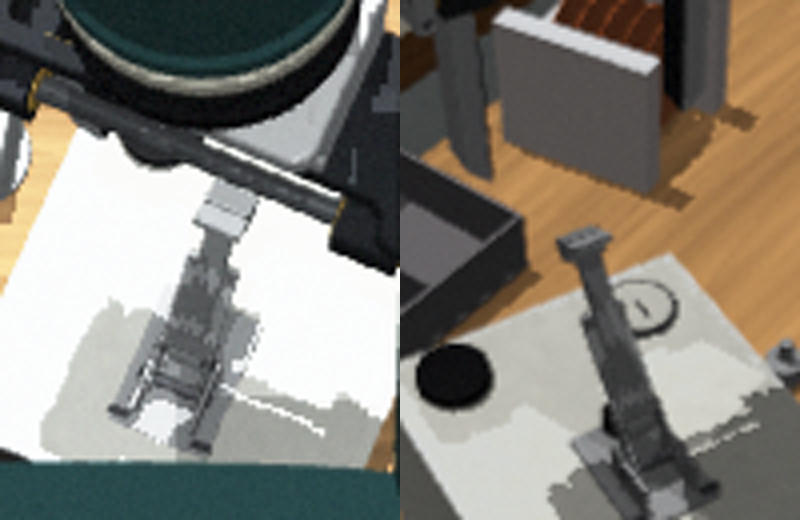

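The side view shows the open gripper hovering above and the hook at about (243,140), free of the fingers. Going down around the hook.

Request:
carry_out(
  increments=[
    [0, [1, 1, 20], 0],
    [0, [0, 0, 20], 0],
    [0, [0, 0, 20], 0],
    [0, [0, 0, 16], 0],
    [0, [0, 0, 0], 0],
    [0, [0, 0, 0], 0],
  ],
)

```text
time: 2.9
tool_pos: [0.6201, 0.063, 0.2661]
ee_rot: [3.141, 0.0, 2.755]
wrist_force: [0.0, -0.4, 0.4]
width: 0.0937
finger_force: 0.0
```

```bash
python3 -c "
from h import *
p=st()"
```

```text
t 2.9 box mm [ 23.8   2.6 266.1] F [ 0.2 -0.4  0.4] w 93.7 ff 0.0 yaw err deg 0.09
```

Request:
carry_out(
  increments=[
    [100, [-3.5, -2.6, 4], 0],
    [170, [0, 0, 0], 0],
    [170, [0, 0, 0], 0],
    [170, [0, 0, 0], 0],
    [170, [0, 0, 0], 0],
  ],
)

```text
time: 3.4
tool_pos: [0.6231, 0.0581, 0.2618]
ee_rot: [3.141, 0.0, 2.753]
wrist_force: [0.7, 0.0, 0.3]
width: 0.0573
finger_force: 0.0
```

```bash
python3 -c "
from h import *
p=st();p=st()
cv2.imwrite('pics/side2.png',robot.snapshot('side'));p=st()
cv2.imwrite('pics/c4.png',cv2.resize(cv2.imread('pics/side2.png')[105:205,200:300],(600,600),interpolation=cv2.INTER_CUBIC))
"
```

```text
t 3.4 box mm [ 28.4  -0.8 261.8] F [0.6 0.3 0.3] w 57.3 ff 0.0 yaw err deg -0.01
t 3.4 box mm [ 28.4  -0.8 261.8] F [0.6 0.3 0.3] w 57.3 ff 0.0 yaw err deg -0.01
t 3.45 box mm [ 28.4  -0.8 261.7] F [0.1 1.2 0.8] w 53.5 ff 0.0 yaw err deg -0.0
```

View pics/c4.png

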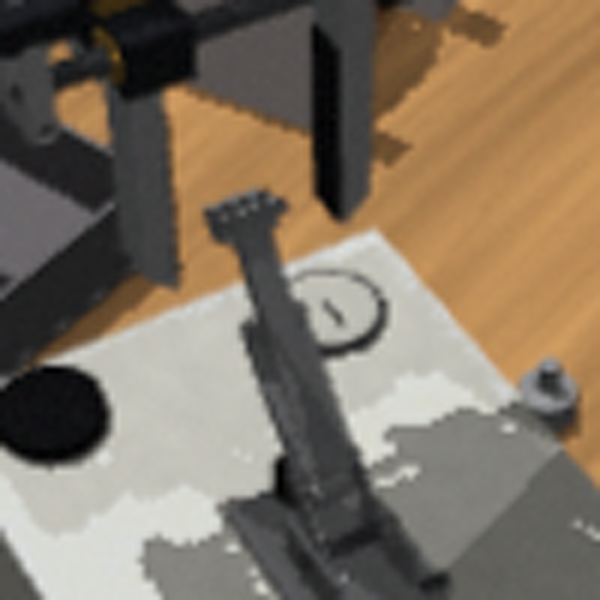

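The side view shows the fingertips on either side of the hook, at about (227,152) and (257,141), with the hook at (241,141) in the middle. Closing on it.

Request:
carry_out(
  increments=[
    [190, [0, 0, 0], 0],
    [190, [0, 0, 0], 0],
    [190, [0, 0, 0], 0],
    [190, [0, 0, 0], 0],
    [215, [0, 0, 0], 0],
    [215, [0, 0, 0], 0],
    [215, [0, 0, 0], 0],
  ],
)

```text
time: 4.15
tool_pos: [0.6235, 0.0597, 0.2615]
ee_rot: [3.139, 0.0, 2.755]
wrist_force: [2.9, 4.8, -0.6]
width: 0.0197
finger_force: 30.0
```

```bash
python3 -c "
from h import *
p=st()"
```

```text
t 4.15 box mm [ 28.2   0.8 261.5] F [ 0.9  5.5 -0.6] w 19.7 ff 30.0 yaw err deg 0.09
```

```bash
cat > path.py <<'E'
from h import *
s=np.linspace(0,1,25); L=.84+s*(1.25-.84); e=2.16-s*(2.16-.25)
H=np.array([hook(a,c)*1e3 for a,c in zip(L,e)]); d=np.diff(H,axis=0)
for i,r in enumerate(d): print(i,[round(-r[0],1),0,round(-r[2],1)],H[i+1].round(1))
E
python3 path.py
```

```text
0 [np.float64(6.5), 0, np.float64(-4.5)] [ 20.9   0.  262.6]
1 [np.float64(6.8), 0, np.float64(-3.9)] [ 14.1   0.  266.5]
2 [np.float64(7.1), 0, np.float64(-3.4)] [  7.    0.  269.9]
3 [np.float64(7.3), 0, np.float64(-2.9)] [ -0.4   0.  272.8]
4 [np.float64(7.5), 0, np.float64(-2.3)] [ -7.9   0.  275. ]
5 [np.float64(7.7), 0, np.float64(-1.7)] [-15.6   0.  276.7]
6 [np.float64(7.8), 0, np.float64(-1.1)] [-23.3   0.  277.8]
7 [np.float64(7.8), 0, np.float64(-0.5)] [-31.1   0.  278.3]
8 [np.float64(7.8), 0, np.float64(0.1)] [-38.9   0.  278.2]
9 [np.float64(7.8), 0, np.float64(0.7)] [-46.7   0.  277.4]
10 [np.float64(7.7), 0, np.float64(1.3)] [-54.4   0.  276.1]
11 [np.float64(7.5), 0, np.float64(1.9)] [-61.9   0.  274.2]
12 [np.float64(7.3), 0, np.float64(2.5)] [-69.3   0.  271.7]
13 [np.float64(7.1), 0, np.float64(3.0)] [-76.4   0.  268.7]
14 [np.float64(6.8), 0, np.float64(3.6)] [-83.2   0.  265.1]
15 [np.float64(6.5), 0, np.float64(4.1)] [-89.7   0.  261. ]
16 [np.float64(6.2), 0, np.float64(4.6)] [-95.9   0.  256.4]
17 [np.float64(5.8), 0, np.float64(5.0)] [-101.6    0.   251.4]
18 [np.float64(5.3), 0, np.float64(5.5)] [-107.     0.   245.9]
19 [np.float64(4.9), 0, np.float64(5.9)] [-111.8    0.   240.1]
20 [np.float64(4.4), 0, np.float64(6.2)] [-116.2    0.   233.9]
21 [np.float64(3.9), 0, np.float64(6.5)] [-120.1    0.   227.3]
22 [np.float64(3.3), 0, np.float64(6.8)] [-123.4    0.   220.6]
23 [np.float64(2.8), 0, np.float64(7.0)] [-126.2    0.   213.6]
```

Request:
carry_out(
  increments=[
    [215, [6.5, 0.5, -4.5], 0],
    [215, [6.8, 0.5, -3.9], 0],
    [215, [7.1, 0, -3.4], 0],
    [215, [7.3, 0, -2.9], 0],
    [215, [0, 0, 0], 0],
  ],
)

```text
time: 4.65
tool_pos: [0.5967, 0.0706, 0.2759]
ee_rot: [3.141, -0.002, 2.755]
wrist_force: [2.0, 4.5, -4.2]
width: 0.0198
finger_force: 30.0
```

```bash
python3 -c "
from h import *
p=st()"
```

```text
t 4.65 box mm [ -0.8   0.7 275.9] F [ 0.2  4.9 -4.2] w 19.8 ff 30.0 yaw err deg 0.07
```

Forces are small, so I'll continue along the arc.

Request:
carry_out(
  increments=[
    [215, [7.5, 0, -2.3], 0],
    [215, [7.7, 0, -1.7], 0],
    [215, [7.8, 0, -1.1], 0],
    [215, [7.8, 0, -0.5], 0],
    [215, [7.8, 0, 0.1], 0],
    [215, [7.8, 0, 0.7], 0],
    [215, [7.7, 0, 1.3], 0],
    [215, [7.5, 0, 1.9], 0],
  ],
)

```text
time: 5.45
tool_pos: [0.5417, 0.0928, 0.2779]
ee_rot: [3.14, 0.003, 2.753]
wrist_force: [5.4, 3.7, -4.5]
width: 0.0195
finger_force: 30.0
```

```bash
python3 -c "
from h import *
p=st()"
```

```text
t 5.45 box mm [-60.1   0.5 277.9] F [ 3.5  5.5 -4.5] w 19.5 ff 30.0 yaw err deg -0.02
```

Request:
carry_out(
  increments=[
    [215, [7.3, 0, 2.5], 0],
    [215, [7.1, 0, 3], 0],
    [215, [6.8, 0, 3.6], 0],
    [215, [6.5, 0, 4.1], 0],
    [215, [6.2, 0, 4.6], 0],
    [215, [5.8, 0, 5], 0],
    [215, [5.3, 0, 5.5], 0],
    [215, [0, 0, 0], 0],
  ],
)

```text
time: 6.25
tool_pos: [0.4992, 0.1101, 0.2503]
ee_rot: [3.14, 0.002, 2.754]
wrist_force: [2.9, 4.0, 1.5]
width: 0.0191
finger_force: 30.0
```

```bash
python3 -c "
from h import *
p=st()
cv2.imwrite('pics/side3.png',robot.snapshot('side'))
cv2.imwrite('pics/c5.png',cv2.resize(cv2.imread('pics/side3.png')[100:250,190:340],(600,600),interpolation=cv2.INTER_CUBIC))
"
```

```text
t 6.25 box mm [-105.9    0.4  250.3] F [1.2 4.8 1.5] w 19.1 ff 30.0 yaw err deg 0.01
```

View pics/c5.png

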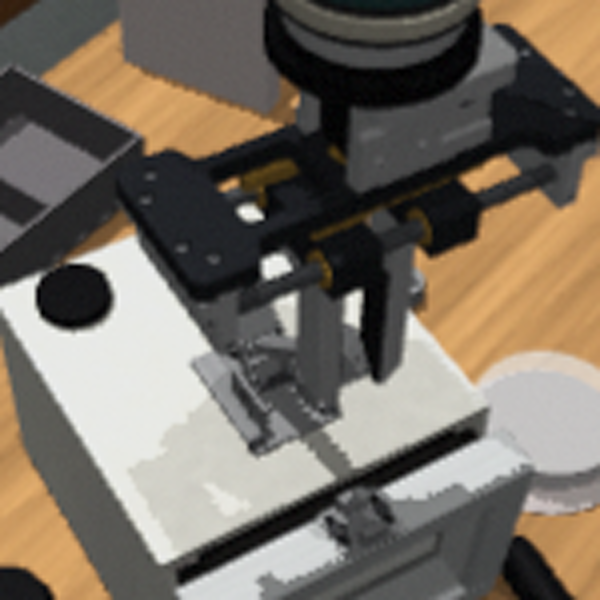

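The side view shows the fingers holding the hook in front of the ears at about (270,185), with the keeper at (280,230) and nothing disturbed. Continuing down to hover above the keeper.

Request:
carry_out(
  increments=[
    [215, [4.9, 0.6, 5.9], 0],
    [215, [4.4, 0, 6.2], 0],
    [215, [3.9, 0, 6.5], 0],
    [215, [3.3, 0, 6.8], 0],
    [215, [2.8, 0, 7], 0],
    [215, [1.5, 0, 7], 0],
    [215, [1, 0, 7], 0],
    [215, [0, 0, 0], 0],
  ],
)

```text
time: 7.1
tool_pos: [0.478, 0.1189, 0.2014]
ee_rot: [-3.14, -0.003, 2.754]
wrist_force: [-1.8, 2.5, 2.4]
width: 0.0194
finger_force: 30.0
```

```bash
python3 -c "
from h import *
p=st()
for q in ((p[0]-.8,p[2]-3.4),(p[0]-3.6,p[2]+1.3)):
  s=ik(*q)((1.3,.1)); print(q,s)
"
```

```text
t 7.1 box mm [-128.9    0.5  201.4] F [-2.6  1.6  2.4] w 19.4 ff 30.0 yaw err deg 0.02
(np.float64(-129.6608290234242), np.float64(198.02804505982868)) [1.25908186 0.08178706]
(np.float64(-132.4608290234242), np.float64(202.7280450598287)) [1.43436996 0.11974572]
```

Request:
carry_out(
  increments=[
    [215, [0, 0, 4], 0],
    [215, [0, 0, 4], 0],
    [215, [0, 0, 4], 0],
    [215, [0, 0, 3], 0],
    [215, [0, 0, 0], 0],
  ],
)

```text
time: 7.6
tool_pos: [0.4791, 0.1186, 0.1875]
ee_rot: [-3.141, -0.0, 2.753]
wrist_force: [-1.8, 1.5, 1.5]
width: 0.0196
finger_force: 30.0
```

```bash
python3 -c "
from h import *
p=st()"
```

```text
t 7.6 box mm [-127.7    0.7  187.5] F [-2.2  0.7  1.5] w 19.6 ff 30.0 yaw err deg -0.01
```

Request:
carry_out(
  increments=[
    [215, [0, 0, 1], 0],
    [215, [0, 0, 1], 0],
    [215, [0, 0, 1], 0],
    [215, [0, 0, 0], 0],
  ],
)

```text
time: 8.0
tool_pos: [0.4791, 0.1186, 0.185]
ee_rot: [-3.141, 0.0, 2.753]
wrist_force: [-1.4, 1.2, 2.8]
width: 0.0193
finger_force: 30.0
```

Request:
carry_out(
  increments=[
    [215, [0, 0, 1], 0],
    [215, [0, 0, 1], 0],
    [215, [0, 0, 0], 0],
  ],
)

```text
time: 8.3
tool_pos: [0.4791, 0.1187, 0.1829]
ee_rot: [-3.141, -0.0, 2.753]
wrist_force: [-2.6, -0.3, 3.0]
width: 0.0194
finger_force: 30.0
```

Request:
carry_out(
  increments=[
    [215, [0, 0, 1], 0],
    [215, [0, 0, 1], 0],
    [215, [0, 0, 0], 0],
  ],
)

```text
time: 8.6
tool_pos: [0.4791, 0.1187, 0.1808]
ee_rot: [-3.141, -0.0, 2.753]
wrist_force: [-2.5, 0.8, 2.5]
width: 0.0198
finger_force: 30.0
```

Request:
carry_out(
  increments=[
    [215, [0, 0, 1], 0],
    [215, [0, 0, 1], 0],
    [215, [0, 0, 0], 0],
  ],
)

```text
time: 8.9
tool_pos: [0.4791, 0.1187, 0.1788]
ee_rot: [-3.141, -0.0, 2.753]
wrist_force: [-2.2, 0.8, 3.0]
width: 0.0194
finger_force: 30.0
```

Request:
carry_out(
  increments=[
    [215, [0, 0, 1], 0],
    [215, [0, 0, 1], 0],
    [215, [0, 0, 0], 0],
  ],
)

```text
time: 9.2
tool_pos: [0.4791, 0.1187, 0.1769]
ee_rot: [-3.142, -0.0, 2.753]
wrist_force: [-2.2, 0.8, 2.3]
width: 0.0197
finger_force: 30.0
```

Request:
carry_out(
  increments=[
    [215, [0, 0, 1], 0],
    [215, [0, 0, 0], 0],
  ],
)

```text
time: 9.4
tool_pos: [0.4791, 0.1187, 0.1759]
ee_rot: [-3.142, -0.0, 2.753]
wrist_force: [-3.1, 0.9, 2.6]
width: 0.02
finger_force: 30.0
```

Request:
carry_out(
  increments=[
    [215, [0, 0, 1], 0],
    [215, [0, 0, 0.5], 0],
    [215, [0, 0, 0], 0],
  ],
)

```text
time: 9.7
tool_pos: [0.4792, 0.1187, 0.1745]
ee_rot: [-3.142, 0.0, 2.753]
wrist_force: [-2.5, 0.8, 3.0]
width: 0.0195
finger_force: 30.0
```

Request:
carry_out(
  increments=[
    [215, [0, 0, 1], 0],
    [215, [0, 0, 0.5], 0],
    [215, [0, 0, 0], 0],
  ],
)

```text
time: 10.0
tool_pos: [0.4792, 0.1187, 0.1739]
ee_rot: [3.141, 0.001, 2.753]
wrist_force: [-4.6, -0.1, 5.6]
width: 0.0195
finger_force: 30.0
```

Request:
carry_out(
  increments=[
    [215, [-1, 0, 0], 0],
    [215, [-1, 0, 0], 0],
    [215, [0, 0, 0], 0],
  ],
)

```text
time: 10.3
tool_pos: [0.4796, 0.1186, 0.1739]
ee_rot: [3.142, -0.003, 2.754]
wrist_force: [-7.4, 1.8, 7.8]
width: 0.0195
finger_force: 30.0
```

```bash
python3 -c "
from h import *
p=st()"
```

```text
t 10.3 box mm [-127.3    0.8  173.9] F [-7.5 -1.2  7.8] w 19.5 ff 30.0 yaw err deg 0.03
```

Request:
carry_out(
  increments=[
    [215, [-1, 0, 0], 0],
    [215, [0, 0, 0], 0],
  ],
)

```text
time: 10.5
tool_pos: [0.4799, 0.1185, 0.1739]
ee_rot: [-3.142, -0.005, 2.754]
wrist_force: [-8.6, 1.2, 8.6]
width: 0.0195
finger_force: 30.0
```

```bash
python3 -c "
from h import *
p=st()"
```

```text
t 10.5 box mm [-127.     0.8  173.9] F [-8.4 -2.2  8.6] w 19.5 ff 30.0 yaw err deg 0.04
```

Request:
carry_out(
  increments=[
    [215, [2, 0, 0], 0],
    [215, [2, 0, 0], 0],
    [215, [0, 0, 0], 0],
  ],
)

```text
time: 10.8
tool_pos: [0.4797, 0.1186, 0.174]
ee_rot: [3.141, 0.004, 2.753]
wrist_force: [2.6, -2.8, 4.8]
width: 0.0197
finger_force: 30.0
```

```bash
python3 -c "
from h import *
p=st()"
```

```text
t 10.8 box mm [-127.2    0.9  174. ] F [ 3.5 -1.6  4.8] w 19.7 ff 30.0 yaw err deg -0.02
```

Request:
carry_out(
  increments=[
    [215, [1, 0, 0], 0],
    [215, [1, 0, 0], 0],
    [215, [0, 0, 0], 0],
  ],
)

```text
time: 11.1
tool_pos: [0.4796, 0.1186, 0.174]
ee_rot: [3.141, 0.008, 2.752]
wrist_force: [6.6, -4.2, 2.1]
width: 0.0198
finger_force: 30.0
```

```bash
python3 -c "
from h import *
p=st()"
```

```text
t 11.1 box mm [-127.3    0.8  174. ] F [ 7.7 -1.4  2.1] w 19.8 ff 30.0 yaw err deg -0.07
```

Request:
carry_out(
  increments=[
    [215, [1, 0, 0], 0],
    [215, [1, 0, 0], 0],
    [215, [0, 0, 0], 0],
  ],
)

```text
time: 11.4
tool_pos: [0.4794, 0.1187, 0.1741]
ee_rot: [3.14, 0.012, 2.752]
wrist_force: [11.6, -4.9, 1.4]
width: 0.0196
finger_force: 30.0
```

```bash
python3 -c "
from h import *
p=st()"
```

```text
t 11.4 box mm [-127.6    0.8  174.1] F [12.6 -0.2  1.4] w 19.6 ff 30.0 yaw err deg -0.11
```

```bash
python3 -c "
from h import *
a=[]
for n,(x,y,w,h) in (('side',(240,160,75,100)),('top',(180,170,75,100))):
    im=robot.snapshot(n); cv2.imwrite(f'pics/{n}4.png',im)
    a.append(cv2.resize(im[y:y+h,x:x+w],(400,533),interpolation=cv2.INTER_CUBIC))
cv2.imwrite('pics/c6.png',np.hstack(a))
"
```

```text
(no output)
```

View pics/c6.png

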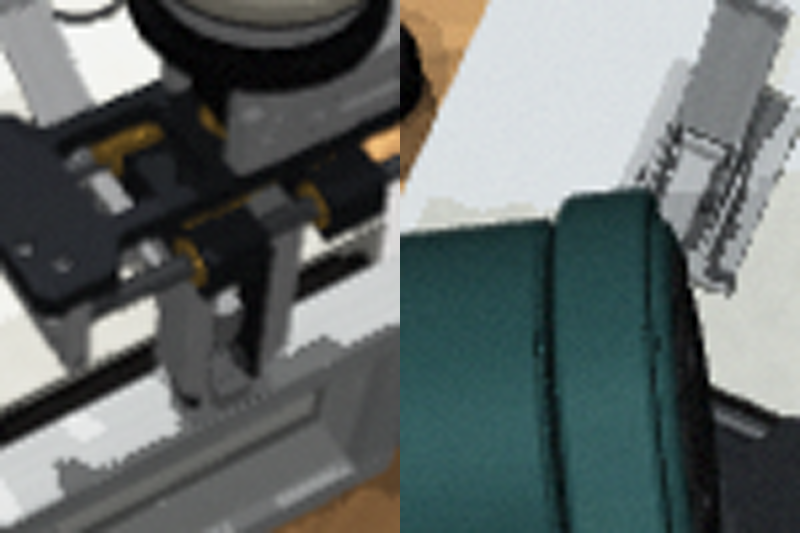

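The side view shows the fingers down around the keeper (tips at about (276,234) and (288,230)). The top view shows the hand plate still leaning back, its tip at about (246,172). I'll compare that with lever projections.

```bash
python3 -c "
from h import *
st()
for L in (.7,.8,.9,1.0,1.1,1.2,1.3,1.5):
  u=np.array([np.cos(L),0,np.sin(L)]);n=np.array([-np.sin(L),0,np.cos(L)]);P=np.array([-.0435,0,.168])
  q=[P+.082*u+.003*n,P+.074*u+.003*n]
  q=[x+np.array([0,y,0]) for x in q for y in(.012,-.012)]
  pr=(proj('top',F(np.array(q)))-[180,170])*5.333+[400,0]
  from scipy.optimize import brentq
  bz=174-3.4
  e=brentq(lambda e:hook(L,e)[2]*1e3-bz,-.6,.3)
  print(L,pr.astype(int).tolist(),'e',round(e,3),'blk x',(hook(L,e)[0]*1e3).round(1))
"
```

```text
t 11.5 box mm [-127.5    0.8  174.1] F [12.7 -0.9 -0.3] w 19.7 ff 30.0 yaw err deg -0.11
0.7 [[715, -7], [783, 20], [708, 12], [776, 40]] e -0.133 blk x -121.5
0.8 [[707, 4], [775, 34], [701, 23], [769, 52]] e -0.15 blk x -122.6
0.9 [[698, 19], [767, 49], [693, 37], [761, 66]] e -0.165 blk x -123.8
1.0 [[688, 36], [758, 66], [684, 52], [753, 82]] e -0.179 blk x -125.1
1.1 [[678, 55], [748, 85], [675, 69], [745, 99]] e -0.192 blk x -126.5
1.2 [[667, 76], [738, 106], [665, 88], [736, 118]] e -0.203 blk x -128.1
1.3 [[657, 98], [728, 128], [656, 108], [726, 138]] e -0.211 blk x -129.8
1.5 [[635, 145], [706, 175], [636, 150], [707, 180]] e -0.223 blk x -133.4
```

Request:
carry_out(
  increments=[
    [215, [0, 0, -2], 0],
    [215, [0, 0, -2], 0],
    [215, [1, 0, 0], 0],
    [215, [1, 0, 0], 0],
    [215, [0, 0, 0], 0],
  ],
)

```text
time: 12.0
tool_pos: [0.4765, 0.1198, 0.1777]
ee_rot: [3.141, 0.01, 2.752]
wrist_force: [9.2, -4.9, 0.8]
width: 0.0196
finger_force: 30.0
```

```bash
cat > lev.py <<'E'
from h import *
p=st()
im=robot.snapshot('top'); cv2.imwrite('pics/lev.png',im)
g=cv2.GaussianBlur(cv2.cvtColor(im,cv2.COLOR_BGR2GRAY),(0,0),.6).astype(float)
P=np.array([-.0435,0,.168]);res=[]
def line(Q):
    q=proj('top',F(Q)).astype(np.float32)
    return cv2.remap(g.astype(np.float32),q[:,0].reshape(1,-1),q[:,1].reshape(1,-1),cv2.INTER_LINEAR)[0].mean()
t=np.linspace(-.011,.011,15)
for L in np.arange(.6,1.76,.05):
  u=np.array([np.cos(L),0,np.sin(L)]);n=np.array([-np.sin(L),0,np.cos(L)])
  f=lambda r,h:line(np.array([P+r*u+h*n+[0,y,0] for y in t]))
  res.append((round(L,2),round(f(.079,.008),0),round(f(.086,.006),0),round(f(.092,.006))))
print(res)
E
python3 lev.py
```

```text
t 12.0 box mm [-130.6    0.8  177.7] F [10.3 -1.   0.8] w 19.6 ff 30.0 yaw err deg -0.09
[(np.float64(0.6), np.float32(223.0), np.float32(223.0), 223), (np.float64(0.65), np.float32(222.0), np.float32(223.0), 223), (np.float64(0.7), np.float32(213.0), np.float32(223.0), 223), (np.float64(0.75), np.float32(175.0), np.float32(223.0), 223), (np.float64(0.8), np.float32(114.0), np.float32(222.0), 223), (np.float64(0.85), np.float32(90.0), np.float32(196.0), 222), (np.float64(0.9), np.float32(108.0), np.float32(138.0), 215), (np.float64(0.95), np.float32(111.0), np.float32(92.0), 164), (np.float64(1.0), np.float32(113.0), np.float32(113.0), 94), (np.float64(1.05), np.float32(113.0), np.float32(117.0), 118), (np.float64(1.1), np.float32(114.0), np.float32(117.0), 122), (np.float64(1.15), np.float32(116.0), np.float32(116.0), 120), (np.float64(1.2), np.float32(119.0), np.float32(119.0), 120), (np.float64(1.25), np.float32(121.0), np.float32(122.0), 123), (np.float64(1.3), np.float32(122.0), np.float32(125.0), 127), (np.float64(1.35), np.float32(129.0), np.float32(125.0), 128), (np.float64(1.4), np.float32(144.0), np.float32(132.0), 131), (np.float64(1.45), np.float32(153.0), np.float32(151.0), 144), (np.float64(1.5), np.float32(144.0), np.float32(156.0), 158), (np.float64(1.55), np.float32(142.0), np.float32(145.0), 148), (np.float64(1.6), np.float32(132.0), np.float32(143.0), 146), (np.float64(1.65), np.float32(93.0), np.float32(112.0), 113), (np.float64(1.7), np.float32(69.0), np.float32(78.0), 72), (np.float64(1.75), np.float32(47.0), np.float32(49.0), 45)]
```

```bash
sed -i "s/^im=robot.*/import sys\nn=sys.argv[1]\nif not n.endswith('png'): n=f'pics\/lev{n}.png'; cv2.imwrite(n,robot.snapshot('top'))\nim=cv2.imread(n)/" lev.py
sed -i '/^for L in np.arange/,$d' lev.py
cat >> lev.py <<'E'
from scipy.optimize import brentq
def f(L,r,h):
  u=np.array([np.cos(L),0,np.sin(L)]);n=np.array([-np.sin(L),0,np.cos(L)])
  return line(np.array([P+r*u+h*n+[0,y,0] for y in t]))
G=np.arange(.5,1.7,.01)
for r,h in((.082,.011),(.082,.003)):
  v=np.array([f(L,r,h) for L in G]); i=np.argmax(v<165); print(r,h,"L",G[i].round(2))
E
for i in pics/top0.png pics/top4.png pics/lev.png; do python3 lev.py $i; done
```

```text
t 12.05 box mm [-130.6    0.8  177.7] F [10.5 -0.7  1.9] w 19.8 ff 30.0 yaw err deg -0.09
0.082 0.011 L 0.5
0.082 0.003 L 0.5
t 12.05 box mm [-130.6    0.8  177.7] F [10.5 -0.7  1.9] w 19.8 ff 30.0 yaw err deg -0.09
0.082 0.011 L 0.52
0.082 0.003 L 0.6
t 12.05 box mm [-130.6    0.8  177.7] F [10.5 -0.7  1.9] w 19.8 ff 30.0 yaw err deg -0.09
0.082 0.011 L 0.78
0.082 0.003 L 0.87
```

The lever turns out to have been pushed back to about 0.57 during the arc, because the block slipped in the pads. The tooth was therefore standing on the lip. It's now at about 0.82, with the block some 7 mm box-ward of and 6 mm above where I thought. I'll pull it forward while it's lifted clear.

Request:
carry_out(
  increments=[
    [215, [0, 0, -2], 0],
    [215, [1.5, 0, 0], 0],
    [215, [1.5, 0, 0], 0],
    [215, [1.5, 0, 0], 0],
    [215, [1, 0, 0], 0],
    [215, [0, 0, 0], 0],
  ],
)

```text
time: 12.65
tool_pos: [0.4708, 0.1222, 0.1801]
ee_rot: [3.141, 0.008, 2.752]
wrist_force: [6.6, -4.2, 3.1]
width: 0.0196
finger_force: 30.0
```

```bash
python3 lev.py 5
```

```text
t 12.65 box mm [-136.8    0.8  180.1] F [ 7.7 -1.4  3.1] w 19.6 ff 30.0 yaw err deg -0.08
0.082 0.011 L 0.99
0.082 0.003 L 1.08
```

Request:
carry_out(
  increments=[
    [215, [1.5, 0, 0], 0],
    [215, [1.5, 0, 0], 0],
    [215, [0, 0, 0], 0],
  ],
)

```text
time: 13.0
tool_pos: [0.4675, 0.1235, 0.1799]
ee_rot: [3.141, 0.007, 2.752]
wrist_force: [6.1, -4.2, 1.9]
width: 0.0196
finger_force: 30.0
```

```bash
python3 lev.py 6
python3 - <<'E'
from h import *
im=cv2.imread('pics/lev6.png')[155:225,215:275]
im=cv2.resize(im,None,fx=8,fy=8,interpolation=cv2.INTER_CUBIC); ims=[]
P=np.array([-.0435,0,.168])
for i,L in enumerate((1.1,1.25)):
  k=im.copy()
  u=np.array([np.cos(L),0,np.sin(L)]);n=np.array([-np.sin(L),0,np.cos(L)])
  for y in(-.012,.012):
    q=np.array([P+r*u+h*n+[0,y,0] for r,h in((.025,.003),(.082,.003),(.082,.011))])
    cv2.polylines(k,[((proj('top',F(q))-[215,155]+.5)*8).astype(int)],False,(0,0,255),1)
  ims.append(k[:, :400])
cv2.imwrite('pics/c7.png',np.hstack(ims))
E
```

```text
t 13.0 box mm [-140.4    0.8  179.9] F [ 7.3 -1.6  1.9] w 19.6 ff 30.0 yaw err deg -0.07
0.082 0.011 L 0.99
0.082 0.003 L 1.08
```

View pics/c7.png

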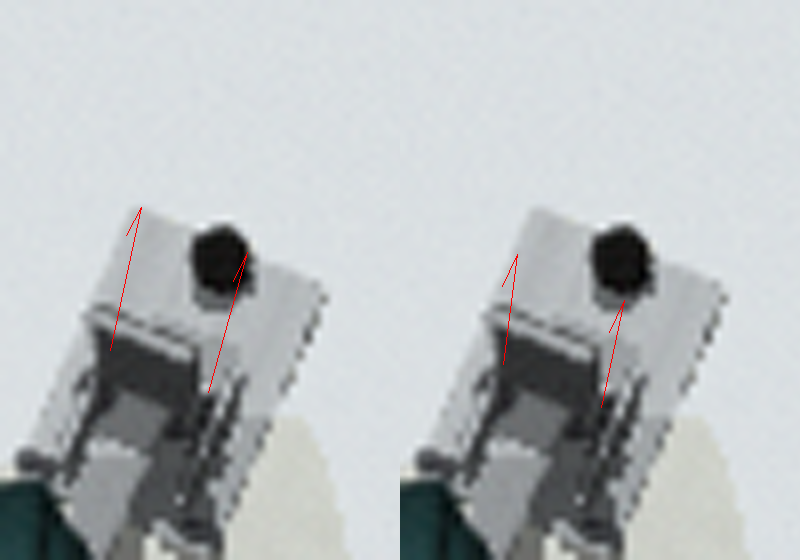

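Here the base plate is the light rectangle with a black knob, and the upright lever's tip edge runs from about (226,194) to (240,199). That gives lever ≈ 1.40 and block x ≈ −133, which matches the 7.4 mm offset. The tooth should now be over the channel, so I'm lowering gently.

Request:
carry_out(
  increments=[
    [215, [-0.5, 0, 1.5], 0],
    [215, [-0.5, 0, 1.5], 0],
    [215, [-0.5, 0, 1], 0],
    [215, [-0.3, 0, 1], 0],
    [215, [0, 0, 0], 0],
  ],
)

```text
time: 13.55
tool_pos: [0.4671, 0.1236, 0.1739]
ee_rot: [3.142, 0.001, 2.753]
wrist_force: [3.8, -3.3, 2.6]
width: 0.0195
finger_force: 30.0
```

```bash
python3 -c "
from h import *
p=st()"
```

```text
t 13.55 box mm [-140.8    0.8  173.9] F [ 4.7 -1.6  2.6] w 19.5 ff 30.0 yaw err deg -0.02
```

Request:
carry_out(
  increments=[
    [215, [0, 0, 1], 0],
    [215, [0, 0, 1], 0],
    [215, [0, 0, 0], 0],
  ],
)

```text
time: 13.85
tool_pos: [0.4671, 0.1237, 0.1719]
ee_rot: [3.142, 0.001, 2.753]
wrist_force: [5.5, -2.4, 2.2]
width: 0.0192
finger_force: 30.0
```

```bash
python3 -c "
from h import *
p=st()"
```

```text
t 13.85 box mm [-140.8    0.8  171.9] F [ 6.  -0.1  2.2] w 19.2 ff 30.0 yaw err deg -0.01
```

Request:
carry_out(
  increments=[
    [215, [-1, 0, 0.5], 0],
    [215, [-1, 0, 0.5], 0],
    [215, [-0.5, 0, 0.5], 0],
    [215, [0, 0, 0], 0],
  ],
)

```text
time: 14.25
tool_pos: [0.4673, 0.1235, 0.1696]
ee_rot: [-3.141, -0.004, 2.754]
wrist_force: [-2.8, -0.3, 1.8]
width: 0.0194
finger_force: 30.0
```

```bash
python3 -c "
from h import *
p=st()"
```

```text
t 14.25 box mm [-140.5    0.7  169.6] F [-2.5 -1.4  1.8] w 19.4 ff 30.0 yaw err deg 0.03
```

Request:
carry_out(
  increments=[
    [215, [-0.5, 0, 1], 0],
    [215, [0, 0, 0], 0],
  ],
)

```text
time: 14.45
tool_pos: [0.4675, 0.1234, 0.1685]
ee_rot: [-3.141, -0.005, 2.754]
wrist_force: [-3.7, 1.0, 0.1]
width: 0.0193
finger_force: 30.0
```

```bash
python3 -c "
from h import *
p=st()"
```

```text
t 14.45 box mm [-140.3    0.7  168.5] F [-3.8 -0.5  0.1] w 19.3 ff 30.0 yaw err deg 0.04
```

Request:
carry_out(
  increments=[
    [215, [0, 0, 1], 0],
    [215, [0, 0, 0.5], 0],
    [215, [0, 0, 0], 0],
  ],
)

```text
time: 14.75
tool_pos: [0.4683, 0.1231, 0.1675]
ee_rot: [-3.141, -0.003, 2.754]
wrist_force: [-5.3, 1.1, 1.1]
width: 0.0193
finger_force: 30.0
```

Request:
carry_out(
  increments=[
    [215, [0, 0, 1], 0],
    [215, [0, 0, 0], 0],
  ],
)

```text
time: 14.95
tool_pos: [0.4686, 0.123, 0.1666]
ee_rot: [-3.141, -0.002, 2.754]
wrist_force: [-5.2, 2.1, 1.0]
width: 0.0191
finger_force: 30.0
```

```bash
python3 -c "
from h import *
p=st()"
```

```text
t 14.95 box mm [-139.2    0.7  166.6] F [-5.6 -0.   1. ] w 19.1 ff 30.0 yaw err deg 0.02
```

Request:
carry_out(
  increments=[
    [215, [1, 0, 1], 0],
    [215, [0, 0, 0], 0],
  ],
)

```text
time: 15.15
tool_pos: [0.4686, 0.123, 0.1662]
ee_rot: [3.141, 0.001, 2.753]
wrist_force: [-3.9, 0.6, 0.7]
width: 0.0193
finger_force: 30.0
```

Request:
carry_out(
  increments=[
    [215, [0.5, 0, 1], 0],
    [215, [0, 0, 0], 0],
  ],
)

```text
time: 15.35
tool_pos: [0.4687, 0.123, 0.1655]
ee_rot: [3.141, 0.002, 2.753]
wrist_force: [-1.0, -0.7, 1.1]
width: 0.0192
finger_force: 30.0
```

```bash
python3 -c "
from h import *
p=st()"
```

```text
t 15.35 box mm [-139.     0.8  165.5] F [-0.7 -1.1  1.1] w 19.2 ff 30.0 yaw err deg -0.02
```

Request:
carry_out(
  increments=[
    [215, [0, 0, 1], 0],
    [215, [0, 0, 0], 0],
  ],
)

```text
time: 15.55
tool_pos: [0.4688, 0.123, 0.1645]
ee_rot: [3.141, 0.003, 2.753]
wrist_force: [1.5, -2.0, 2.2]
width: 0.019
finger_force: 30.0
```

Request:
carry_out(
  increments=[
    [215, [0, 0, 1], 0],
    [215, [0, 0, 0], 0],
  ],
)

```text
time: 15.75
tool_pos: [0.4689, 0.123, 0.1635]
ee_rot: [3.141, 0.003, 2.753]
wrist_force: [2.3, -2.8, 2.1]
width: 0.0194
finger_force: 30.0
```

```bash
python3 -c "
from h import *
p=st()"
```

```text
t 15.75 box mm [-138.9    0.8  163.5] F [ 3.2 -1.7  2.1] w 19.4 ff 30.0 yaw err deg -0.02
```

Request:
carry_out(
  increments=[
    [215, [-1.5, 0, 0], 0],
    [215, [-1.5, 0, 0], 0],
    [215, [-1.5, 0, 0], 0],
    [215, [0, 0, 0], 0],
  ],
)

```text
time: 16.15
tool_pos: [0.4695, 0.1226, 0.1622]
ee_rot: [-3.141, -0.007, 2.754]
wrist_force: [-6.6, 1.2, 3.0]
width: 0.019
finger_force: 31.1
```

```bash
python3 -c "
from h import *
p=st()"
```

```text
t 16.15 box mm [-138.2    0.8  162.2] F [-6.6 -1.3  3. ] w 19.0 ff 31.1 yaw err deg 0.05
```

Request:
carry_out(
  increments=[
    [215, [-1, 0, 0], 0],
    [215, [-1, 0, 0], 0],
    [215, [0, 0, 0], 0],
  ],
)

```text
time: 16.45
tool_pos: [0.4707, 0.1222, 0.1622]
ee_rot: [-3.141, -0.009, 2.755]
wrist_force: [-7.7, 2.5, 3.6]
width: 0.0192
finger_force: 31.8
```

```bash
python3 -c "
from h import *
p=st()"
```

```text
t 16.45 box mm [-136.9    0.8  162.2] F [-8.1 -0.6  3.6] w 19.2 ff 31.8 yaw err deg 0.07
```

Request:
carry_out(
  increments=[
    [215, [1, 0, -0.5], 0],
    [215, [1, 0, -0.5], 0],
    [215, [0, 0, 0], 0],
    [180, [0, 0, 0], 0],
    [150, [0, 0, 0], 0],
    [150, [0, 0, 0], 0],
    [150, [0, 0, 0], 0],
    [150, [0, 0, 0], 0],
  ],
)

```text
time: 17.25
tool_pos: [0.4723, 0.1216, 0.1642]
ee_rot: [3.141, 0.001, 2.753]
wrist_force: [0.0, -0.5, 0.7]
width: 0.0389
finger_force: 0.0
```

```bash
python3 lev.py 7
python3 - <<'E'
from h import *
g=cv2.cvtColor(cv2.imread('pics/lev7.png'),cv2.COLOR_BGR2GRAY)
print(g[185:215:2,222:246:2])
E
```

```text
t 17.25 box mm [-135.2    0.9  164.2] F [ 0.2 -0.5  0.7] w 38.9 ff 0.0 yaw err deg -0.01
0.082 0.011 L 0.99
0.082 0.003 L 1.08
[[220 220 221 219 192 182 183 186 185  24  24  21]
 [219 221 220 214 188 179 185 187 141  23  21  22]
 [220 220 220 163 177 152 184 188 181  27  27  25]
 [220 220 213 155  62  94 172 164 131  94  31  43]
 [219 221 189 126  55  55  60  76 151 156  80 146]
 [222 220 187  97  55  54  54  55  56  65 149 156]
 [221 197 185  73  57  59  56  56  57  57 151 159]
 [222 188 178  57  50  58  54  58  53  57 155 155]
 [193 184 144  46  58  51  57  56  49  55 159 184]
 [186 101 140  41  77  72  68  52  55  65  85  76]
 [185 160  74  51 154  98  92  75  80  51 150  63]
 [179 174  50 110 158 152 151  51  45  34  70  74]
 [112  71  71 154 156 134 127  34  40  68  35 152]
 [ 41  36  94 133 131 131  78  74  52  79  58 158]
 [ 48  36  15 128 130 127  75  75 103  58  75 156]]
```

The claw is released and resting in the channel, with no force reading and lever ≈ 1.3. Lifting straight off, closing the fingers and moving in front of the lever's face.

Request:
carry_out(
  increments=[
    [150, [0, 0, -15], 0],
    [150, [0, 0, -25], 0],
    [150, [0, 0, -35], 0],
    [150, [0, 0, -35], 0],
    [255, [0, 0, -26], 0],
    [255, [-25, -0.8, 0], 0],
    [255, [-30, 0, 0], 0],
    [255, [-25, 0, 0], 0],
  ],
)

```text
time: 18.1
tool_pos: [0.547, 0.0902, 0.3005]
ee_rot: [3.141, 0.001, 2.753]
wrist_force: [0.8, -0.3, -0.3]
width: 0.0102
finger_force: 0.0
```

Request:
carry_out(
  increments=[
    [255, [0, 0, 20], 0],
    [255, [0, 0, 20], 0],
    [255, [0, 0, 12], 0],
    [255, [0, 0, 0], 0],
    [255, [0, 0, 0], 0],
    [255, [0, 0, 0], 0],
  ],
)

```text
time: 18.7
tool_pos: [0.5462, 0.0908, 0.2496]
ee_rot: [3.14, 0.002, 2.754]
wrist_force: [-0.1, -0.5, -0.4]
width: 0.0009
finger_force: 0.0
```

```bash
python3 lev.py 8
cat > arc.py <<'E'
from h import *
import sys
r=66
def tool(L,r=66,h=3):
    u=np.array([np.cos(L),np.sin(L)]);n=np.array([-np.sin(L),np.cos(L)])
    return np.array([-43.5,168])+r*u+h*n+[-8,14]
Ls=[1.5,1.4,1.3,1.2,1.1,1.0,.9,.8,.7,.6,.5,.4,.3,.2,.1,0]
T=np.array([tool(L) for L in Ls])
for i in range(len(Ls)):
    d=T[i]-T[i-1] if i else [0,0]
    print(Ls[i],T[i].round(1),"tool step",[round(-d[0],1),0,round(-d[1],1)])
E
python3 arc.py
```

```text
t 18.7 box mm [-55.1   0.3 249.6] F [ 0.1 -0.5 -0.4] w 0.9 ff 0.0 yaw err deg 0.01
0.082 0.011 L 0.5
0.082 0.003 L 0.5
1.5 [-49.8 248. ] tool step [0, 0, 0]
1.4 [-43.2 247.5] tool step [np.float64(-6.6), 0, np.float64(0.5)]
1.3 [-36.7 246.4] tool step [np.float64(-6.5), 0, np.float64(1.2)]
1.2 [-30.4 244.6] tool step [np.float64(-6.4), 0, np.float64(1.8)]
1.1 [-24.2 242.2] tool step [np.float64(-6.1), 0, np.float64(2.4)]
1.0 [-18.4 239.2] tool step [np.float64(-5.9), 0, np.float64(3.0)]
0.9 [-12.8 235.6] tool step [np.float64(-5.5), 0, np.float64(3.6)]
0.8 [ -7.7 231.4] tool step [np.float64(-5.2), 0, np.float64(4.1)]
0.7 [ -3.  226.8] tool step [np.float64(-4.7), 0, np.float64(4.6)]
0.6 [  1.3 221.7] tool step [np.float64(-4.2), 0, np.float64(5.1)]
0.5 [  5.  216.3] tool step [np.float64(-3.7), 0, np.float64(5.5)]
0.4 [  8.1 210.5] tool step [np.float64(-3.1), 0, np.float64(5.8)]
0.3 [ 10.7 204.4] tool step [np.float64(-2.5), 0, np.float64(6.1)]
0.2 [ 12.6 198.1] tool step [np.float64(-1.9), 0, np.float64(6.3)]
0.1 [ 13.9 191.6] tool step [np.float64(-1.3), 0, np.float64(6.5)]
0 [ 14.5 185. ] tool step [np.float64(-0.6), 0, np.float64(6.6)]
```

Request:
carry_out(
  increments=[
    [255, [-6, 0, 1], 0],
    [255, [-6, 0, 1], 0],
    [255, [-3.3, 0, 0.6], 0],
    [255, [-3.2, 0, 0.6], 0],
    [255, [-3.2, 0, 0.9], 0],
    [255, [-3.2, 0, 0.9], 0],
    [255, [0, 0, 0], 0],
  ],
)

```text
time: 19.45
tool_pos: [0.569, 0.0811, 0.2428]
ee_rot: [-3.142, -0.0, 2.753]
wrist_force: [-0.6, 0.5, -0.2]
width: 0.0009
finger_force: 0.3
```

```bash
python3 -c "
from h import *
p=st()"
```

```text
t 19.45 box mm [-30.3   0.  242.8] F [-0.7  0.3 -0.2] w 0.9 ff 0.3 yaw err deg -0.0
```

Request:
carry_out(
  increments=[
    [255, [-3.1, 0, 0.6], 0],
    [255, [-3.1, 0, 0.6], 0],
    [255, [-3, 0, 1.2], 0],
    [255, [-3, 0, 1.5], 0],
    [255, [0, 0, 0], 0],
  ],
)

```text
time: 19.95
tool_pos: [0.5803, 0.0765, 0.2387]
ee_rot: [-3.142, -0.001, 2.753]
wrist_force: [-1.9, 0.4, -0.6]
width: 0.0006
finger_force: 0.6
```

```bash
python3 -c "
from h import *
p=st()"
```

```text
t 19.95 box mm [-18.2   0.  238.7] F [-1.9 -0.3 -0.6] w 0.6 ff 0.6 yaw err deg -0.01
```

Request:
carry_out(
  increments=[
    [255, [-2.8, 0, 1.7], 0],
    [255, [-2.7, 0, 1.8], 0],
    [255, [-2.7, 0, 2], 0],
    [255, [-2.6, 0, 2.1], 0],
    [255, [0, 0, 0], 0],
  ],
)

```text
time: 20.45
tool_pos: [0.5903, 0.0724, 0.2312]
ee_rot: [3.142, -0.0, 2.753]
wrist_force: [-2.7, 0.4, -0.3]
width: 0.0005
finger_force: 1.1
```

```bash
python3 -c "
from h import *
p=st()"
```

```text
t 20.45 box mm [ -7.3   0.  231.2] F [-2.6 -0.6 -0.3] w 0.5 ff 1.1 yaw err deg -0.01
```

```bash
cat > door.py <<'E'
from h import *
import sys
cv2.imwrite('pics/d%s.png'%sys.argv[1],robot.snapshot('side')); p=st()
X=np.arange(-.098,-.152,-.002)
print((X*-1000).astype(int).tolist())
for f in('side0','d'+sys.argv[1]):
  g=cv2.cvtColor(cv2.imread(f'pics/{f}.png'),cv2.COLOR_BGR2GRAY).astype(np.float32)
  for y0 in(.065,-.065):
    v=[]
    for x in X:
      q=proj('side',F(np.array([[x,y0+y,.148] for y in np.linspace(-.012,.012,25)]))).astype(np.float32)
      v.append(int(np.median(cv2.remap(g,q[:,0].reshape(1,-1),q[:,1].reshape(1,-1),1))))
    print(f,y0,v)
E
python3 door.py 1
```

```text
t 20.5 box mm [ -7.3   0.  231.3] F [-2.5 -0.1  0.9] w 0.3 ff 0.9 yaw err deg -0.01
[98, 100, 102, 104, 106, 108, 110, 112, 114, 116, 118, 120, 122, 124, 126, 128, 130, 132, 134, 136, 138, 140, 142, 144, 146, 148, 150]
side0 0.065 [102, 51, 21, 11, 15, 16, 21, 77, 155, 179, 178, 177, 179, 179, 178, 179, 179, 177, 177, 176, 167, 131, 72, 56, 56, 62, 70]
side0 -0.065 [88, 39, 15, 13, 14, 15, 37, 103, 168, 179, 179, 179, 178, 178, 179, 179, 179, 179, 180, 179, 165, 113, 65, 58, 56, 56, 55]
d1 0.065 [111, 61, 25, 13, 17, 29, 91, 176, 201, 200, 199, 201, 201, 201, 202, 202, 200, 199, 198, 188, 141, 78, 65, 66, 72, 83, 84]
d1 -0.065 [75, 46, 15, 10, 9, 20, 52, 85, 92, 92, 92, 92, 92, 92, 93, 93, 93, 93, 93, 91, 80, 69, 67, 66, 65, 65, 64]
```

The door edges have moved in by about 2 mm against the first picture, so the tooth has hold of the lip. Continuing.

Request:
carry_out(
  increments=[
    [255, [-2.4, 0, 2.3], 0],
    [255, [-2.3, 0, 2.3], 0],
    [255, [-2.1, 0, 2.5], 0],
    [255, [-2.1, 0, 2.6], 0],
    [255, [0, 0, 0], 0],
  ],
)

```text
time: 21.0
tool_pos: [0.5988, 0.0689, 0.2215]
ee_rot: [3.141, 0.001, 2.753]
wrist_force: [-1.3, 1.1, 0.7]
width: 0.0004
finger_force: 0.9
```

```bash
python3 door.py 2
```

```text
t 21.05 box mm [  1.9   0.  221.7] F [-1.4  0.3  1. ] w 0.6 ff 0.7 yaw err deg -0.01
[98, 100, 102, 104, 106, 108, 110, 112, 114, 116, 118, 120, 122, 124, 126, 128, 130, 132, 134, 136, 138, 140, 142, 144, 146, 148, 150]
side0 0.065 [102, 51, 21, 11, 15, 16, 21, 77, 155, 179, 178, 177, 179, 179, 178, 179, 179, 177, 177, 176, 167, 131, 72, 56, 56, 62, 70]
side0 -0.065 [88, 39, 15, 13, 14, 15, 37, 103, 168, 179, 179, 179, 178, 178, 179, 179, 179, 179, 180, 179, 165, 113, 65, 58, 56, 56, 55]
d2 0.065 [118, 61, 25, 14, 21, 58, 141, 197, 201, 200, 201, 202, 201, 202, 202, 200, 200, 199, 194, 163, 98, 67, 66, 69, 79, 85, 85]
d2 -0.065 [75, 46, 16, 10, 12, 35, 74, 91, 92, 92, 92, 91, 91, 93, 93, 93, 94, 93, 93, 85, 71, 67, 67, 66, 65, 65, 65]
```

Request:
carry_out(
  increments=[
    [255, [-1.9, 0, 2.7], 0],
    [255, [-1.8, 0, 2.8], 0],
    [255, [-1.6, 0, 2.9], 0],
    [255, [-1.5, 0, 2.9], 0],
    [255, [-1.3, 0, 3], 0],
    [255, [-1.2, 0, 3.1], 0],
    [255, [0, 0, 0], 0],
  ],
)

```text
time: 21.75
tool_pos: [0.6074, 0.0654, 0.2038]
ee_rot: [-3.142, 0.001, 2.753]
wrist_force: [-0.5, -0.2, 0.3]
width: 0.0005
finger_force: 0.3
```

```bash
python3 door.py 3|grep -v side0
```

```text
t 21.8 box mm [ 1.11e+01 -1.00e-01  2.04e+02] F [ 0.1 -0.7 -0.5] w 0.1 ff 0.0 yaw err deg -0.01
[98, 100, 102, 104, 106, 108, 110, 112, 114, 116, 118, 120, 122, 124, 126, 128, 130, 132, 134, 136, 138, 140, 142, 144, 146, 148, 150]
d3 0.065 [119, 62, 26, 15, 28, 92, 176, 204, 203, 202, 204, 204, 204, 205, 205, 203, 203, 201, 188, 139, 80, 67, 68, 74, 85, 87, 87]
d3 -0.065 [76, 47, 16, 11, 21, 55, 87, 93, 94, 94, 93, 93, 94, 94, 94, 94, 95, 108, 116, 100, 71, 68, 68, 68, 68, 66, 66]
```

Request:
carry_out(
  increments=[
    [255, [-1, 0, 3.1], 0],
    [255, [-0.9, 0, 3.2], 0],
    [255, [-0.7, 0, 3.2], 0],
    [255, [-0.6, 0, 3.3], 0],
    [255, [0, 0, 0], 0],
  ],
)

```text
time: 22.3
tool_pos: [0.6096, 0.0643, 0.1906]
ee_rot: [-3.141, -0.001, 2.753]
wrist_force: [0.4, -0.0, -0.1]
width: 0.0004
finger_force: 0.0
```

```bash
python3 door.py 4|grep -v side0
```

```text
t 22.35 box mm [ 13.6  -0.2 190.9] F [ 0.7 -0.1  0.2] w 0.4 ff 0.0 yaw err deg -0.0
[98, 100, 102, 104, 106, 108, 110, 112, 114, 116, 118, 120, 122, 124, 126, 128, 130, 132, 134, 136, 138, 140, 142, 144, 146, 148, 150]
d4 0.065 [122, 62, 27, 15, 28, 93, 178, 206, 206, 205, 207, 206, 206, 207, 207, 205, 205, 204, 193, 147, 84, 68, 69, 75, 86, 88, 87]
d4 -0.065 [78, 50, 16, 11, 21, 55, 89, 95, 96, 96, 94, 95, 96, 98, 123, 165, 181, 180, 166, 116, 76, 70, 69, 70, 69, 67, 67]
```

Request:
carry_out(
  increments=[
    [255, [0, 0, 2], 0],
    [255, [0, 0, 2], 0],
    [255, [0, 0, 2], 0],
    [255, [0, 0, 0], 0],
  ],
)

```text
time: 22.75
tool_pos: [0.6098, 0.0645, 0.1854]
ee_rot: [-3.142, -0.0, 2.753]
wrist_force: [-0.5, 0.0, -0.3]
width: 0.0006
finger_force: 0.0
```

```bash
python3 -c "
from h import *
p=st()"
```

```text
t 22.75 box mm [ 13.7   0.  185.4] F [-0.4 -0.2 -0.3] w 0.6 ff 0.0 yaw err deg 0.0
```

Request:
carry_out(
  increments=[
    [255, [0, 0, 1], 0],
    [255, [0, 0, 1], 0],
    [255, [0, 0, 1], 0],
    [255, [0, 0, 0], 0],
  ],
)

```text
time: 23.15
tool_pos: [0.6099, 0.0644, 0.1851]
ee_rot: [3.141, 0.002, 2.753]
wrist_force: [-2.4, -1.2, 6.6]
width: 0.0004
finger_force: 3.6
```

```bash
python3 -c "
from h import *
p=st()"
```

```text
t 23.15 box mm [ 13.8   0.  185.1] F [-1.8 -2.   6.6] w 0.4 ff 3.6 yaw err deg 0.01
```

Contact comes exactly at the closed height (185 mm), so the lever is down. I'll press a little more to be sure, then withdraw and check the door.

Request:
carry_out(
  increments=[
    [255, [0, 0, 1], 0],
    [255, [0, 0, 1], 0],
    [255, [0, 0, 0], 0],
    [255, [0, 0, -5], 0],
    [255, [0, 0, -15], 0],
    [255, [0, 0, -40], 0],
    [255, [0, 0, -45], 0],
    [255, [0, 0, -40], 0],
  ],
)

```text
time: 23.95
tool_pos: [0.6098, 0.0644, 0.328]
ee_rot: [3.141, 0.001, 2.753]
wrist_force: [0.5, 0.0, 0.4]
width: 0.0001
finger_force: 0.0
```

Request:
carry_out(
  increments=[
    [255, [20, 40, 0], 0],
    [255, [20, 45, 0], 0],
    [255, [20, 45, 0], 0],
    [255, [20, 45, 0], 0],
    [255, [20, 45, 0], 0],
    [255, [0, 0, 0], 0],
  ],
)

```text
time: 24.55
tool_pos: [0.5991, 0.3121, 0.324]
ee_rot: [3.141, -0.003, 2.762]
wrist_force: [-1.3, -0.2, -0.1]
width: 0.0001
finger_force: 0.0
```

```bash
python3 door.py 5
python3 - <<'E'
from h import *
im=robot.snapshot('top');cv2.imwrite('pics/top9.png',im)
g=cv2.cvtColor(im,cv2.COLOR_BGR2GRAY).astype(np.float32);g0=cv2.cvtColor(cv2.imread('pics/top0.png'),cv2.COLOR_BGR2GRAY).astype(np.float32)
X=np.arange(-.14,.07,.006);print((X*1e3).astype(int).tolist())
for h in(g0,g):
  q=proj('top',F(np.array([[x,0,.172] for x in X]))).astype(np.float32)
  print(cv2.remap(h,q[:,0].reshape(1,-1),q[:,1].reshape(1,-1),1)[0].astype(int).tolist())
E
```

```text
t 24.6 box mm [-88.  222.6 324.5] F [0.4 0.6 0.3] w 0.6 ff 0.0 yaw err deg 0.28
[98, 100, 102, 104, 106, 108, 110, 112, 114, 116, 118, 120, 122, 124, 126, 128, 130, 132, 134, 136, 138, 140, 142, 144, 146, 148, 150]
side0 0.065 [102, 51, 21, 11, 15, 16, 21, 77, 155, 179, 178, 177, 179, 179, 178, 179, 179, 177, 177, 176, 167, 131, 72, 56, 56, 62, 70]
side0 -0.065 [88, 39, 15, 13, 14, 15, 37, 103, 168, 179, 179, 179, 178, 178, 179, 179, 179, 179, 180, 179, 165, 113, 65, 58, 56, 56, 55]
d5 0.065 [131, 72, 31, 16, 29, 90, 172, 201, 200, 200, 201, 202, 202, 203, 202, 200, 200, 199, 191, 150, 92, 77, 77, 84, 97, 100, 101]
d5 -0.065 [120, 58, 22, 21, 55, 142, 216, 228, 228, 228, 226, 226, 227, 228, 227, 227, 228, 227, 215, 155, 94, 82, 86, 94, 85, 79, 79]
[-140, -134, -128, -122, -115, -109, -103, -97, -91, -85, -79, -73, -67, -61, -55, -49, -43, -37, -31, -25, -19, -13, -7, -1, 4, 10, 16, 22, 28, 34, 40, 46, 52, 58, 64]
[76, 131, 145, 83, 127, 79, 14, 197, 198, 200, 198, 197, 133, 162, 162, 105, 50, 79, 83, 89, 83, 75, 74, 67, 62, 53, 54, 167, 176, 117, 95, 79, 111, 199, 197]
[60, 126, 78, 154, 164, 161, 169, 165, 169, 169, 169, 168, 168, 171, 169, 168, 54, 168, 169, 124, 123, 171, 170, 171, 169, 171, 171, 172, 171, 127, 184, 207, 206, 206, 205]
```

The door stands about 4.5 mm further in (≈ 0.048 rad), and the lever lies flat back to x ≈ 38 mm, as it should when closed. Handing in.

```bash
python3 -c "
from h import *
print(robot.close_job())"
```

```text
the job is handed in; nothing more can be done
None
```

The job is handed in at about 25 s of the 72 s. By my measurements the tooth is seated, the lever is fully home and the door is drawn onto its seal at about 0.048 rad. The robot is clear; I did not check the other objects against where they started, and the hand-in returned no verdict.

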